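# Put the print box away under the wire rack

## Robot

A 6-joint arm with a two-finger parallel gripper is mounted at the origin on the work surface. World frame = base frame: x ahead of the robot, y to its left, z up, the work surface at z = 0. Lengths are in mm, angles in rad, forces in N, time in s.
With the tool pointing down it reaches from about 275 to 750 mm from the base axis. Payload 10.2 kg.
Tool frame: the origin (TCP) lies between the finger pads; the fingertips stand 25 mm ahead of it and the grasp point (between the pads) lies 6 mm ahead of it; z points along the fingers, y is the line along which they close (so a half turn about z gives the same grasp; the last joint's range is limited). The gripper opens to 85 mm and grips with 20 to 120 N. Pads are 22 mm wide; open, the fingers measure 114 mm over their backs; the gripper's body (76 mm by 85 mm) begins 54 mm behind the grasp point. The pads swing forward as they close: fully open they stand 13 mm farther back than shut.
Start: joints at [1.117, 0.313, 1.498, -0, 1.331, -0.223], TCP at [120.11, 511.082, 256.294] pointing down, gripper open.
Joint ranges: [-2.94, 2.94], [-0.97, 2.17], [0.19, 2.56], [-1.23, 4.37], [0.02, 3.11], [-2.88, 2.88]. Speed limits (rad/s): [2.39, 2.39, 3.01, 3.14, 3.14, 3.14].

## Interface

Orientations are given as a unit quaternion [w, x, y, z].
In Python, from rig import ctrl, eyes, finish_job gives the robot as it stands.
- The arm moves only by the tool step_arm, never from a script. Its argument "increments" is a list of rows, each an object of numbers: "dx", "dy", "dz": the shift along the tool's x, y, z in units of 25 mm (1.0 is 25 mm); "wx", "wy", "wz": the turn, a rotation vector about the tool's x, y, z in units of 6 degrees (1.0 is 6 degrees). A call has 1 to 5 rows; each row shifts and turns the commanded pose from where the row before left it, along the tool's axes as they then stand; what a row does not reach is not made up. A row lasts 1/10 s, in which the tool goes at most 50 mm and 8.59 degrees, less where a joint would pass 70% of its speed; a pose out of reach is approached as far as the arm can. A call is refused whole if a number of a shift passes 1 or a number of a turn 1, either way. A call with a gripper value outside its range is refused whole. "fingers" is the finger opening in mm, from 0 to 85.4, set as the call begins (left out, the last holds). The fingers move at their own pace and stop on an object; "squeeze" is the grip in N (left out, the last holds). Time passes only in rows, so rows that do not move let the fingers close. It gives the time, the measured TCP pose, the force, the opening and the grip force at its end, in the units of the state.
- ctrl.sense(): the state, without advancing time (a new reading comes with each control period).
- eyes.capture(name): name is "scene" or "side" or "wrist"; returns a dict with "frame" (480x640x3 uint8, blue, green, red), "fx", "fy", "cx", "cy" (pixels), "R" (3x3) and "t" (3): a world point X has camera coordinates R X + t; the wrist camera has in their place "tool_from_camera" (4x4, takes a point from camera to tool coordinates, whose origin is the TCP and whose axes are the flange's). Camera axes: x right, y down, z forward; pixel columns grow to the right and rows downward; lengths in mm; the calibration is good to about 2 mm. A picture is of the moment at which its call begins: read the wrist's pose just before it. There is no depth.
- finish_job(): hands the job in; it is judged then, once.
Trained networks look in the newest picture that a camera, given by its name, has taken for a name from the list of things; names that differ only in an ending like _2 or _b are one class to them, and where a whole thing is asked for, a point or a joint stands for the part that bears it (a point fixed in the world has none). Each returns a list of dicts, best first, with "p" (0 to 1); they miss things now and then, are a little off and sometimes report something else, mostly with a low value. They report only what shows in the picture. A call takes as long as a camera call.
- eyes.cut_out(camera, label): "mask" (480x640 bool, what is visible of it).
- eyes.landmark_of(camera, label): "point" ([x, y, z] in mm, in the coordinates of the camera as it stood for that picture, good to about 4 mm: a listed point, or the origin of a listed thing).
The state is a dict: "time_s": time; "joints": joint angles; "dq": joint speeds; "tau": joint torques, N m; "eef_pos": TCP position; "ee_rot": TCP orientation; "force": force on the tool from outside, world axes, zero at the start; "wrist_torque": the same for the moment, N m; "grip_width": opening from 0.0 (shut) to 1.0 (fully open); "grip_force": force on a finger pad.
Only numpy, scipy, OpenCV 4.12 (cv2) and the standard library are available. Lean on these libraries where they do the work, as an engineer would, in place of code of your own. Each camera call takes 0.05 s, during which the arm holds its last target. There are 200 camera calls.

## Task

First lift the magnifier off the flat grey box and, without dropping it, lay it flat in the open tool tray beside the spatula, parallel to it and with the lens at the same end as the spatula's blade. Then slide the box flat along the table, long way in, under the empty low wire rack until its far end rests squarely against the rack's back rail. Leave the paperweight and the film can where they stand.

Things in the scene. Friction and masses are not known exactly. Their poses are not given: they have to be found in the camera images.
- photo_box: The loose flat grey print box, 130 mm long (its x), 100 mm wide (its y), 32 mm high, about 0.45 kg, closed, too wide to grasp. Origin: centre of its underside, on the table. z up. Its two ends are equivalent. At the start the magnifier lies on its lid and it stands in the open in front of the racks' mouths.
- rack: The empty low wire rack of chrome bars, fixed, 136 mm wide, 48 mm high. Bay 120 mm wide (its y), 40 mm free height. Origin: centre of its underside on the table. x: level, into the bay; open mouth at x = -65 mm, face of the back rail at x = +61 mm (bar 16 mm above the table). A box fully home has its centre at x = -4 mm, long side along x, and stands about 4 mm proud of the mouth.
- rack_mouth (a point): Middle of the mouth of the empty rack at table height; axes as the rack's.
- rack_full: A second wire rack of the same make beside the first, fixed, already filled by another box of the same kind (fixed). Same origin and axes as the rack. Left and right place of the two racks may be swapped.
- magnifier: Hand magnifier, 170 mm long, 90 g, lying flat on the box's lid (underside 32 mm above the table): wooden handle 16 x 16 mm from x = -85 to 0 mm, then a short neck and a round dark-rimmed lens 76 mm across, 14 mm high, centred at x = +47 mm. Origin: on its underside, at the lens end of the handle. x along its length towards the lens, z up.
- magnifier_lens (a point): Centre of the lens (magnifier x = +47 mm, 8 mm above the underside); axes as the magnifier's.
- magnifier_grip (a point): A good place to grip the handle near the centre of mass (magnifier x = -15 mm, 8 mm above the underside, handle 16 mm wide across y); axes as the magnifier's.
- tray: Open grey tool tray, fixed, 220 mm (x) by 150 mm (y), walls 4 mm thick and 20 mm high, inner floor 4 mm above the table. Origin: centre of its underside. A spatula is clipped in it along the -y side (centre line y = -52 mm, up to 28 mm wide, 18 mm high), its wooden handle towards -x, its steel blade towards +x.
- tray_lane (a point): Middle of the free lane of the tray (tray x = 0, y = +22 mm, on the inner floor 4 mm above the table); the lane is 212 mm long and 109 mm wide; axes as the tray's.
- paperweight: Loose steel paperweight with a knob, 52 mm across, 42 mm high, a bystander between the tray and the box; origin at the centre of its underside.
- film_can: Loose small film can with a black cap, 44 mm across, 55 mm high, a bystander between the tray and the box; origin at the centre of its underside.

How it is judged:
By the outcome, as a careful person would: the job done as asked, in the order asked, and still so for the second after the job is handed in, with the robot touching nothing.
It also fails if it takes over 64 s, if anything falls off the work surface, if the arm or the gripper's body presses on something with over 40 N, if the wrist force passes 120 N, or if a joint passes its speed limit or range.

## Working session

There is one attempt and no reset: what is moved stays moved. The work goes in short steps, Python scripts to look and compute and a tool call to move; the robot and the scene stay as the last step left them, time stands still between calls to the robot, and variables do not carry over. Pictures are saved under pics/ and viewed, at most 10 in all, crops included, and the job is handed in when it is done.

Besides the shell and the picture viewer there is one more tool, called after "Emit:" as name([rows], argument=value, ...), one row to a line, values as JSON. step_arm: Moves the arm, as the interface text tells. Its arguments: {"type":"object","properties":{"increments":{"type":"array"},"fingers":{"type":"number"},"squeeze":{"type":"number"}},"required":["increments"]}

```bash
mkdir -p pics; cat > h.py <<'E'
import numpy as np, cv2
from rig import ctrl, eyes, finish_job
from scipy.spatial.transform import Rotation as Ro
def rot(q): return Ro.from_quat([q[1],q[2],q[3],q[0]]).as_matrix()
def cap(n):
    s=ctrl.sense(); c=eyes.capture(n)
    if n=="wrist":
        T=np.array(c["tool_from_camera"]); R=rot(s["ee_rot"]); A=R@T[:3,:3]; b=R@T[:3,3]+np.array(s["eef_pos"])
        c["A"],c["b"]=A,b
    else:
        R=np.array(c["R"]); c["A"]=R.T; c["b"]=-R.T@np.array(c["t"])
    return c
def lm(n,c,l):
    return [(round(d["p"],2),np.round(c["A"]@np.array(d["point"])+c["b"],1).tolist()) for d in eyes.landmark_of(n,l)[:2]]
def proj(c,X):
    p=c["A"].T@(np.array(X,float)-c["b"]); return np.array([c["fx"]*p[0]/p[2]+c["cx"],c["fy"]*p[1]/p[2]+c["cy"]])
def ray(c,u,v,z):
    d=c["A"]@np.array([(u-c["cx"])/c["fx"],(v-c["cy"])/c["fy"],1]); return c["b"]+d*(z-c["b"][2])/d[2]
E
python3 - <<'E'
from h import *
s=ctrl.sense(); print(s["eef_pos"],s["ee_rot"],s["time_s"],np.round(rot(s["ee_rot"]),3).tolist())
ims=[]
for n in ["scene","side","wrist"]:
    c=cap(n); cv2.imwrite(f"pics/{n}0.png",c["frame"]); print(n,np.round(c["b"]),np.round(c["A"][:,2],2))
    for l in "photo_box rack rack_mouth rack_full magnifier magnifier_lens magnifier_grip tray tray_lane paperweight film_can".split(): print(l,lm(n,c,l))
E
```

```text
[119.98868289 510.87147427 255.72905332] [-2.20380929e-04  1.15129859e-01  9.93350233e-01 -6.18449701e-04] 0.0 [[-0.973, 0.229, -0.001], [0.229, 0.973, -0.001], [0.0, -0.001, -1.0]]
scene [ 976. -393.  941.] [-0.42  0.29 -0.86]
photo_box [(0.65, [611.3, -61.9, -1.6])]
rack [(0.62, [484.2, 197.6, -1.7])]
rack_mouth []
rack_full [(0.69, [666.1, 176.0, 2.8]), (0.3, [471.9, -216.0, 3.1])]
magnifier [(0.59, [598.9, -41.6, 32.6])]
magnifier_lens [(0.78, [635.8, -13.9, 44.1]), (0.2, [599.2, -41.6, 35.5])]
magnifier_grip [(0.85, [584.3, -51.0, 39.2])]
tray [(0.89, [534.2, -387.4, -0.1])]
tray_lane [(0.58, [532.5, -362.1, 3.0])]
paperweight [(0.89, [471.6, -216.2, 0.7])]
film_can []
side [ 364. -575.  626.] [ 0.25  0.63 -0.74]
photo_box [(0.95, [610.6, -59.0, -0.9])]
rack [(0.9, [486.4, 197.6, -3.2])]
rack_mouth []
rack_full [(0.81, [660.0, 177.4, 0.3])]
magnifier [(0.82, [596.0, -40.6, 32.2])]
magnifier_lens [(0.65, [635.1, -14.2, 40.7])]
magnifier_grip [(0.76, [588.4, -52.0, 34.9])]
tray [(0.62, [537.5, -389.0, 0.2]), (0.5, [476.4, -215.7, -3.5])]
tray_lane [(0.66, [534.2, -358.5, 3.0])]
paperweight [(0.59, [475.3, -216.1, -3.3])]
film_can [(0.72, [651.7, -237.8, -0.0])]
wrist [ 52. 527. 373.] [ 0.27 -0.06 -0.96]
photo_box []
rack []
rack_mouth []
rack_full []
magnifier []
magnifier_lens []
magnifier_grip []
tray []
tray_lane []
paperweight []
film_can []
```

View pics/scene0.png

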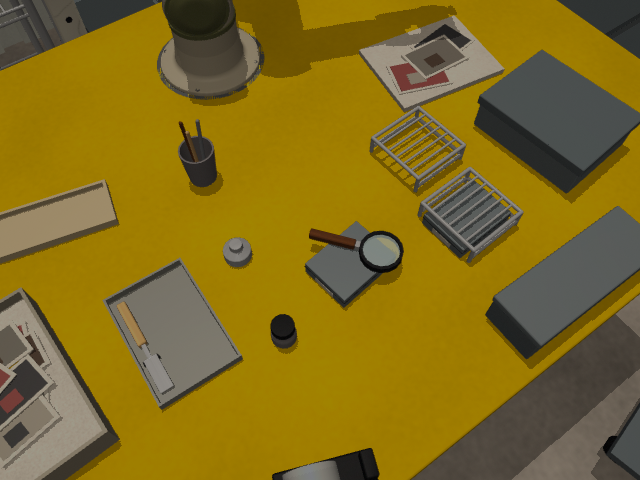

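View pics/side0.png

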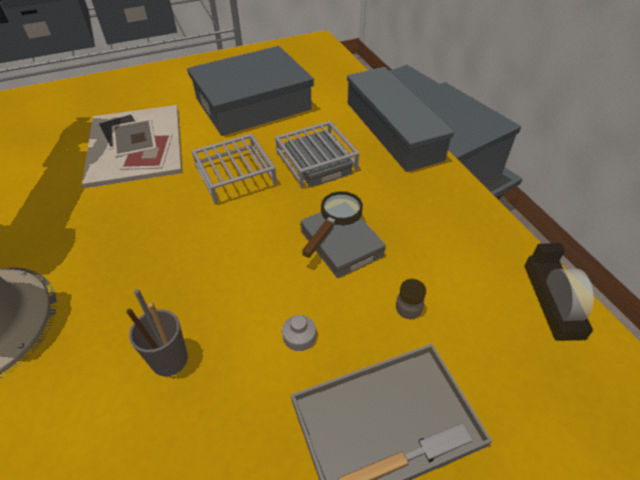

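The scene view shows the magnifier on the box, around (355,250), with its handle pointing left. The tray is at about (172,332), with the spatula blade end near (160,380). The empty rack is at (418,147) and the full one at (470,212). The film can is at (284,330) and the paperweight at (237,252). The side view agrees. Next I'll fit the yaws from the silhouettes.

```bash
cat >> h.py <<'E'
from scipy.optimize import minimize
def hull(c,p,lx,ly,z0,z1,x0=0):
    a=p[2]; Rz=np.array([[np.cos(a),-np.sin(a)],[np.sin(a),np.cos(a)]])
    P=[proj(c,[*(Rz@[x0+sx*lx/2,sy*ly/2]+p[:2]),z]) for sx in(-1,1) for sy in(-1,1) for z in(z0,z1)]
    m=np.zeros((480,640),np.uint8); cv2.fillConvexPoly(m,cv2.convexHull((np.array(P)*16).astype(np.int32).reshape(-1,1,2)),1,shift=4,lineType=8); return m>0
def fit(views,p0,lx,ly,z0,z1,x0=0,yaws=None):
    # views: (cam, mask, ignore)
    def f(q):
        e=0
        for c,m,ig in views:
            h=hull(c,q*np.array([1,1,.01]),lx,ly,z0,z1,x0); e+=1-((h&m)&~ig).sum()/max(1,((h|m)&~ig).sum())
        return e
    best=None
    for y in (yaws if yaws is not None else np.arange(-1.5,1.6,.25)):
        r=minimize(f,[p0[0],p0[1],y*100],method="Nelder-Mead",options=dict(initial_simplex=[[p0[0]-6,p0[1]-6,y*100],[p0[0]+8,p0[1],y*100],[p0[0],p0[1]+8,y*100],[p0[0],p0[1],y*100+15]],maxiter=120))
        if best is None or r.fun<best.fun: best=r
    return np.round(best.x*[1,1,.01],3).tolist(), round(best.fun/len(views),3)
def mask(n,l):
    d=eyes.cut_out(n,l); return (d[0]["mask"],round(d[0]["p"],2)) if d else (np.zeros((480,640),bool),0)
def hullmask(m):
    k=cv2.findNonZero(m.astype(np.uint8)); o=np.zeros((480,640),np.uint8); cv2.fillConvexPoly(o,cv2.convexHull(k),1); return o>0
E
python3 - <<'E'
from h import *
C={n:cap(n) for n in("scene","side")}
def M(l): 
    r={n:mask(n,l) for n in C}; print(l,[(r[n][1],r[n][0].sum()) for n in C]); return {n:r[n][0] for n in C}
mg=M("magnifier"); bx=M("photo_box"); ra=M("rack"); rf=M("rack_full"); tr=M("tray")
no=np.zeros((480,640),bool)
dil=lambda m: cv2.dilate(hullmask(m).astype(np.uint8),np.ones((5,5)))>0
print("box",fit([(C[n],bx[n],dil(mg[n])) for n in C],(611,-60),130,100,0,32))
for ns in (["scene"],["side"],["scene","side"]):
    print("rack",ns,fit([(C[n],hullmask(ra[n]),no) for n in ns],(485,197),132,136,0,48,yaws=[1.2,1.4,1.6,1.8]))
    print("full",ns,fit([(C[n],hullmask(rf[n]),no) for n in ns],(663,177),132,136,0,48,yaws=[1.2,1.4,1.6,1.8]))
print("tray",fit([(C["scene"],hullmask(tr["scene"]),no)],(535,-388),220,150,0,20,yaws=[-.4,-.2,0,.2,.4]))
for n in C:
    for l in ("magnifier_lens","magnifier_grip","rack_mouth"): print(n,l,lm(n,C[n],l))
np.savez("m0.npz",**{f"{l}_{n}":m[n] for l,m in dict(mg=mg,bx=bx,ra=ra,rf=rf,tr=tr).items() for n in C})
v=[cv2.resize(np.where(ra[n]|tr[n]|bx[n],255,0).astype(np.uint8),None,fx=.6,fy=.6) for n in C]
E
```

```text
magnifier [(0.85, np.int64(1964)), (0.64, np.int64(1581))]
photo_box [(0.9, np.int64(2874)), (0.62, np.int64(18406))]
rack [(0.89, np.int64(2021)), (0.96, np.int64(1893))]
rack_full [(0.55, np.int64(5747)), (0.91, np.int64(3350))]
tray [(0.97, np.int64(11431)), (0, np.int64(0))]
box ([609.261, -60.819, -1.43], np.float64(0.525))
rack ['scene'] ([483.094, 202.159, 1.683], np.float64(0.056))
full ['scene'] ([659.163, 178.778, 1.65], np.float64(0.033))
rack ['side'] ([485.662, 203.594, 1.627], np.float64(0.027))
full ['side'] ([660.425, 175.423, 1.621], np.float64(0.062))
rack ['scene', 'side'] ([483.748, 201.731, 1.64], np.float64(0.049))
full ['scene', 'side'] ([660.254, 175.817, 1.63], np.float64(0.051))
tray ([532.488, -383.477, -0.024], np.float64(0.01))
scene magnifier_lens [(0.55, [634.5, -18.3, 46.2])]
scene magnifier_grip [(0.63, [582.2, -50.1, 41.3])]
scene rack_mouth []
side magnifier_lens [(0.6, [632.6, -15.8, 39.5])]
side magnifier_grip [(0.36, [609.9, -59.2, -1.1])]
side rack_mouth [(0.51, [536.8, -389.8, 0.7])]
```

Emit:
step_arm([
  {"dx":-0.5,"dy":-1},
  {"dx":-1,"dy":-1},
  {"dx":-1,"dy":-1},
  {"dx":-1,"dy":-1},
  {"dx":-1,"dy":-1},
], fingers=60)

```text
invalid input at $.increments[0]: expected keys dx, dy, dz, wx, wy, wz
```

Emit:
step_arm([
  {"dx":-0.5,"dy":-0.4,"dz":0,"wx":0,"wy":0,"wz":0},
  {"dx":-0.97,"dy":-0.73,"dz":0,"wx":0,"wy":0,"wz":0},
  {"dx":-0.97,"dy":-0.73,"dz":0,"wx":0,"wy":0,"wz":0},
  {"dx":-0.97,"dy":-0.73,"dz":0,"wx":0,"wy":0,"wz":0},
  {"dx":-0.97,"dy":-0.73,"dz":0,"wx":0,"wy":0,"wz":0},
], fingers=50)

```text
time_s: 3.2
eef_pos: [208.6, 403.5, 256.3]
ee_rot: [0.0, 0.115, 0.993, -0.0]
force: [1.2, -0.1, 0.6]
grip_width: 0.587
grip_force: 0.0
```

Emit:
step_arm([
  {"dx":-0.97,"dy":-0.73,"dz":0,"wx":0,"wy":0,"wz":0},
  {"dx":-0.97,"dy":-0.73,"dz":0,"wx":0,"wy":0,"wz":0},
  {"dx":-0.97,"dy":-0.73,"dz":0,"wx":0,"wy":0,"wz":0},
  {"dx":-0.97,"dy":-0.73,"dz":0,"wx":0,"wy":0,"wz":0},
  {"dx":-0.97,"dy":-0.73,"dz":0,"wx":0,"wy":0,"wz":0},
])

```text
time_s: 3.7
eef_pos: [305.5, 286.9, 256.4]
ee_rot: [0.0, 0.115, 0.993, 0.0]
force: [0.5, 0.5, 0.4]
grip_width: 0.584
grip_force: 0.0
```

Emit:
step_arm([
  {"dx":-0.97,"dy":-0.73,"dz":0,"wx":0,"wy":0,"wz":0},
  {"dx":-0.97,"dy":-0.73,"dz":0,"wx":0,"wy":0,"wz":0},
  {"dx":-0.97,"dy":-0.73,"dz":0,"wx":0,"wy":0,"wz":0},
  {"dx":-0.97,"dy":-0.73,"dz":0,"wx":0,"wy":0,"wz":0},
  {"dx":-0.97,"dy":-0.73,"dz":0,"wx":0,"wy":0,"wz":0},
])

```text
time_s: 4.2
eef_pos: [402.5, 170.2, 256.4]
ee_rot: [0.0, 0.115, 0.993, -0.0]
force: [0.0, -0.2, -0.8]
grip_width: 0.585
grip_force: 0.0
```

Emit:
step_arm([
  {"dx":-0.97,"dy":-0.73,"dz":0,"wx":0,"wy":0,"wz":0},
  {"dx":-0.97,"dy":-0.73,"dz":0,"wx":0,"wy":0,"wz":0},
  {"dx":-0.97,"dy":-0.73,"dz":0,"wx":0,"wy":0,"wz":0},
  {"dx":-0.97,"dy":-0.73,"dz":0,"wx":0,"wy":0,"wz":0},
  {"dx":-0.97,"dy":-0.73,"dz":0,"wx":0,"wy":0,"wz":0},
])

```text
time_s: 4.7
eef_pos: [499.5, 53.7, 256.4]
ee_rot: [0.0, 0.115, 0.993, -0.0]
force: [0.3, -0.2, 0.6]
grip_width: 0.582
grip_force: 0.0
```

Emit:
step_arm([
  {"dx":0,"dy":0,"dz":0,"wx":0,"wy":0,"wz":1},
  {"dx":0,"dy":0,"dz":0,"wx":0,"wy":0,"wz":1},
  {"dx":0,"dy":0,"dz":0,"wx":0,"wy":0,"wz":1},
  {"dx":0,"dy":0,"dz":0,"wx":0,"wy":0,"wz":1},
  {"dx":0,"dy":0,"dz":0,"wx":0,"wy":0,"wz":1},
])

```text
time_s: 5.2
eef_pos: [498.7, 54.7, 256.3]
ee_rot: [-0.0, 0.37, 0.929, -0.0]
force: [0.0, -0.3, 0.4]
grip_width: 0.586
grip_force: 0.0
```

Emit:
step_arm([
  {"dx":0,"dy":0,"dz":0,"wx":0,"wy":0,"wz":1},
  {"dx":0,"dy":0,"dz":0,"wx":0,"wy":0,"wz":1},
  {"dx":0,"dy":0,"dz":0,"wx":0,"wy":0,"wz":1},
  {"dx":0,"dy":0,"dz":0,"wx":0,"wy":0,"wz":1},
  {"dx":0,"dy":0,"dz":0,"wx":0,"wy":0,"wz":1},
])

```text
time_s: 5.7
eef_pos: [498.7, 54.8, 256.3]
ee_rot: [0.0, 0.598, 0.801, -0.0]
force: [0.5, 0.1, -0.5]
grip_width: 0.587
grip_force: 0.0
```

Emit:
step_arm([
  {"dx":0,"dy":0,"dz":0,"wx":0,"wy":0,"wz":1},
  {"dx":0,"dy":0,"dz":0,"wx":0,"wy":0,"wz":1},
  {"dx":0,"dy":0,"dz":0,"wx":0,"wy":0,"wz":1},
  {"dx":0,"dy":0,"dz":0,"wx":0,"wy":0,"wz":1},
  {"dx":0,"dy":0,"dz":0,"wx":0,"wy":0,"wz":1},
])

```text
time_s: 6.2
eef_pos: [498.7, 54.8, 256.3]
ee_rot: [0.0, 0.785, 0.619, -0.0]
force: [-0.6, -0.1, 0.5]
grip_width: 0.585
grip_force: 0.0
```

Emit:
step_arm([
  {"dx":0,"dy":0,"dz":0,"wx":0,"wy":0,"wz":1},
  {"dx":0,"dy":0,"dz":0,"wx":0,"wy":0,"wz":1},
  {"dx":0,"dy":0,"dz":0,"wx":0,"wy":0,"wz":1},
  {"dx":0,"dy":0,"dz":0,"wx":0,"wy":0,"wz":1},
  {"dx":0,"dy":0,"dz":0,"wx":0,"wy":0,"wz":1},
])

```text
time_s: 6.7
eef_pos: [498.7, 54.8, 256.3]
ee_rot: [0.0, 0.919, 0.395, -0.0]
force: [-0.3, 1.1, 0.8]
grip_width: 0.58
grip_force: 0.0
```

Emit:
step_arm([
  {"dx":-0.1,"dy":1,"dz":0,"wx":0,"wy":0,"wz":0},
  {"dx":-0.2,"dy":1,"dz":0,"wx":0,"wy":0,"wz":0},
  {"dx":-0.2,"dy":1,"dz":0,"wx":0,"wy":0,"wz":0},
  {"dx":-0.2,"dy":1,"dz":0,"wx":0,"wy":0,"wz":0},
  {"dx":0,"dy":1,"dz":0,"wx":0,"wy":0,"wz":1},
])

```text
time_s: 7.2
eef_pos: [578.2, -44.8, 256.4]
ee_rot: [0.0, 0.938, 0.347, -0.0]
force: [-0.4, 0.2, -0.4]
grip_width: 0.58
grip_force: 0.0
```

```bash
python3 - <<'E'
from h import *
c=cap("wrist"); cv2.imwrite("pics/w1.png",c["frame"]); print(ctrl.sense()["eef_pos"])
for l in ("magnifier_lens","magnifier_grip","photo_box"): print(l,lm("wrist",c,l))
m,p=mask("wrist","magnifier"); b,pb=mask("wrist","photo_box"); print(p,m.sum(),pb,b.sum())
np.savez("m1.npz",m=m,b=b)
import pickle; pickle.dump(c,open("c1.pkl","wb"))
E
```

```text
[580.00817249 -47.07561974 255.92070747]
magnifier_lens [(0.94, [631.2, -12.9, 42.8])]
magnifier_grip [(0.89, [580.8, -53.7, 38.3])]
photo_box [(0.89, [613.4, -63.4, -2.3]), (0.75, [530.6, -386.2, -2.9])]
0.57 6752 0.68 8033
```

View pics/w1.png

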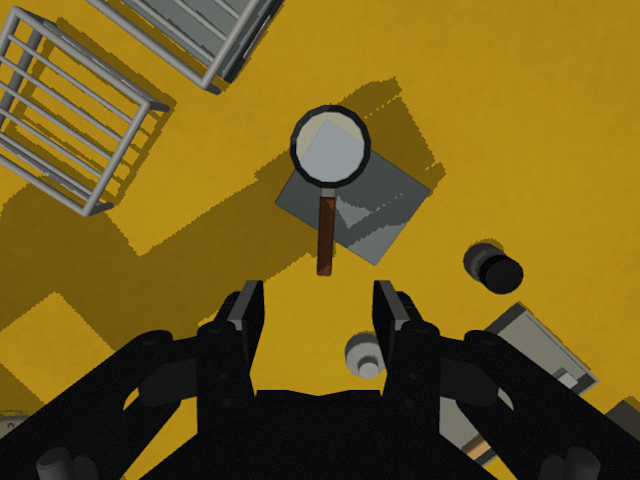

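The wrist view shows the lens centred at (331,146), the handle end at (324,275), and the box lid corners at (275,202), (377,265), (432,191) and (325,121). The handle is nearly in line with the fingers.

```bash
python3 - <<'E'
from h import *
import pickle; c=pickle.load(open("c1.pkl","rb"))
r=lambda u,v,z: np.round(ray(c,u,v,z)[:2],1)
L=r(331,146,46); H=r(327,198,48); E=r(324,275,46); print(L,H,E, np.degrees(np.arctan2(*(L-E)[::-1])), np.linalg.norm(L-E), np.degrees(np.arctan2(*(L-H)[::-1])))
P=[r(275,202,32),r(377,265,32),r(432,191,32),r(325,121,32)]
print(P, np.mean(P,0),[np.linalg.norm(P[i]-P[(i+1)%4]).round(1) for i in range(4)],np.degrees(np.arctan2(*(P[1]-P[0])[::-1])),np.degrees(np.arctan2(*(P[2]-P[3])[::-1])))
# two-view heights: scene vs wrist triangulation of landmarks
s=cap("scene"); 
def tri(a,pa,b,pb):
    A=[];B=[]
    for c_,p in((a,pa),(b,pb)):
        d=c_["A"]@np.array([(p[0]-c_["cx"])/c_["fx"],(p[1]-c_["cy"])/c_["fy"],1]); d/=np.linalg.norm(d); Q=np.eye(3)-np.outer(d,d); A.append(Q);B.append(Q@c_["b"])
    return np.linalg.lstsq(np.vstack(A),np.hstack(B),rcond=None)[0].round(1)
print("tri lens",tri(s,(381,251),c,(331,146)),"handle end",tri(s,(311,235),c,(324,275)))
m=np.load("m0.npz"); ml=np.load("m1.npz")
dil=lambda m: cv2.dilate(hullmask(m).astype(np.uint8),np.ones((5,5)))>0
for vs in ([(s,m["bx_scene"],dil(m["mg_scene"]))],[(c,ml["b"],dil(ml["m"]))]): print("box",fit(vs,(611,-61),130,100,0,32))
v=s["frame"].copy(); st=ctrl.sense(); print(st["eef_pos"],st["ee_rot"],st["time_s"])
E
```

```text
[635.2 -12.8] [595.5 -42.3] [531.1 -94.1] 37.98911851907907 132.0851997765079 36.615045475136114
[array([555.5,  -6.3]), array([ 573.5, -134.5]), array([ 669.2, -121.5]), array([649.2,   6.4])] [611.85  -63.975] [np.float64(129.5), np.float64(96.6), np.float64(129.5), np.float64(94.6)] -82.00759752812719 -81.11250821028382
tri lens [634.9 -13.2  43. ] handle end [532.2 -94.7  40.9]
box ([608.898, -60.586, -1.43], np.float64(0.05))
box ([610.692, -62.022, 1.708], np.float64(0.028))
[577.71323405 -42.33145271 256.53614218] [-1.44893407e-05  9.37083616e-01  3.49104995e-01 -9.08416867e-06] 7.55
```

Emit:
step_arm([
  {"dx":0,"dy":0,"dz":0,"wx":0,"wy":0,"wz":0.48},
  {"dx":0.04,"dy":0.48,"dz":0.5,"wx":0,"wy":0,"wz":0},
  {"dx":0,"dy":0,"dz":1,"wx":0,"wy":0,"wz":0},
  {"dx":0,"dy":0,"dz":1,"wx":0,"wy":0,"wz":0},
  {"dx":0,"dy":0,"dz":1,"wx":0,"wy":0,"wz":0},
], fingers=45)

```text
time_s: 8.05
eef_pos: [586.4, -51.9, 167.0]
ee_rot: [-0.0, 0.945, 0.326, -0.0]
force: [1.5, -0.1, 0.3]
grip_width: 0.529
grip_force: 0.0
```

Emit:
step_arm([
  {"dx":0,"dy":0,"dz":1,"wx":0,"wy":0,"wz":0},
  {"dx":0,"dy":0,"dz":1,"wx":0,"wy":0,"wz":0},
  {"dx":0,"dy":0,"dz":0.4,"wx":0,"wy":0,"wz":0},
  {"dx":0,"dy":0,"dz":0,"wx":0,"wy":0,"wz":0},
  {"dx":0,"dy":0,"dz":0,"wx":0,"wy":0,"wz":0},
])

```text
time_s: 8.55
eef_pos: [587.0, -51.9, 109.6]
ee_rot: [0.0, 0.946, 0.325, 0.001]
force: [-0.3, 0.2, -0.5]
grip_width: 0.53
grip_force: 0.0
```

```bash
python3 - <<'E'
from h import *
c=cap("wrist"); cv2.imwrite("pics/w2.png",c["frame"]); s=ctrl.sense(); print(s["eef_pos"],s["ee_rot"],s["grip_width"],s["time_s"])
for l in ("magnifier_lens","magnifier_grip"): print(l,lm("wrist",c,l))
e=np.array(s["eef_pos"]); R=rot(s["ee_rot"])
print(proj(c,e+R[:,2]*25), [proj(c,e+R[:,2]*k) for k in (6,)])
m,p=mask("wrist","magnifier"); 
import pickle; pickle.dump((c,m),open("c2.pkl","wb"))
E
```

```text
[587.08711099 -51.90006997 109.99722067] [6.20609794e-04 9.45734060e-01 3.24939982e-01 8.43203126e-04] 0.5268884316712952 8.6
magnifier_lens [(0.83, [634.7, -14.5, 42.5])]
magnifier_grip [(0.73, [580.4, -51.5, 38.7])]
[317.39290288 297.05339482] [array([317.31064282, 318.16907722])]
```

View pics/w2.png

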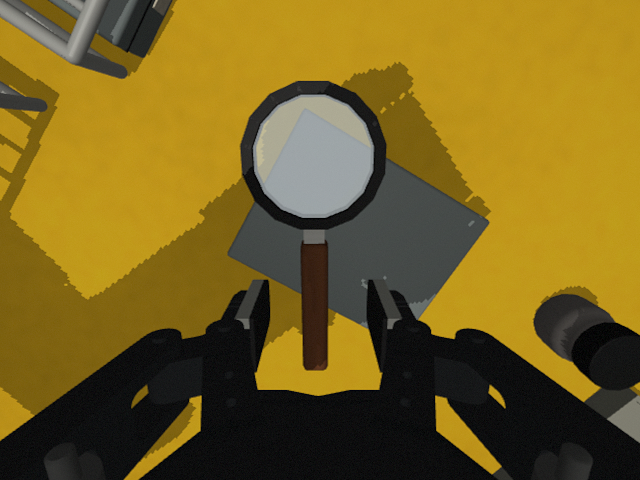

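The wrist view shows the handle centred at column 315, with the tool at 317, and upright in the image, so it lines up with the fingers. Next I'll descend and close the gripper.

Emit:
step_arm([
  {"dx":0,"dy":-0.02,"dz":0.8,"wx":0,"wy":0,"wz":0},
  {"dx":0,"dy":0,"dz":0.7,"wx":0,"wy":0,"wz":0},
  {"dx":0,"dy":0,"dz":0.5,"wx":0,"wy":0,"wz":0},
  {"dx":0,"dy":0,"dz":0,"wx":0,"wy":0,"wz":0},
  {"dx":0,"dy":0,"dz":0,"wx":0,"wy":0,"wz":0},
])

```text
time_s: 9.25
eef_pos: [586.5, -51.4, 59.4]
ee_rot: [0.0, 0.946, 0.325, 0.0]
force: [-0.7, 0.3, 0.9]
grip_width: 0.528
grip_force: 0.0
```

Emit:
step_arm([
  {"dx":0,"dy":0,"dz":0,"wx":0,"wy":0,"wz":0},
  {"dx":0,"dy":0,"dz":0,"wx":0,"wy":0,"wz":0},
  {"dx":0,"dy":0,"dz":0,"wx":0,"wy":0,"wz":0},
  {"dx":0,"dy":0,"dz":0,"wx":0,"wy":0,"wz":0},
  {"dx":0,"dy":0,"dz":0,"wx":0,"wy":0,"wz":0},
], fingers=0, squeeze=50)

```text
time_s: 9.75
eef_pos: [586.6, -51.4, 59.8]
ee_rot: [0.0, 0.946, 0.325, 0.001]
force: [-1.1, -0.5, 5.8]
grip_width: 0.168
grip_force: 49.9
```

Emit:
step_arm([
  {"dx":0,"dy":0,"dz":0,"wx":0,"wy":0,"wz":0},
  {"dx":0,"dy":0,"dz":0,"wx":0,"wy":0,"wz":0},
  {"dx":0,"dy":0,"dz":-0.2,"wx":0,"wy":0,"wz":0},
  {"dx":0,"dy":0,"dz":-0.4,"wx":0,"wy":0,"wz":0},
  {"dx":0,"dy":0,"dz":-0.6,"wx":0,"wy":0,"wz":0},
])

```text
time_s: 10.25
eef_pos: [585.8, -51.2, 89.0]
ee_rot: [-0.0, 0.946, 0.325, -0.001]
force: [0.5, -0.4, -0.6]
grip_width: 0.171
grip_force: 49.0
```

Emit:
step_arm([
  {"dx":0,"dy":0,"dz":-0.7,"wx":0,"wy":0,"wz":0},
  {"dx":0,"dy":0,"dz":-0.7,"wx":0,"wy":0,"wz":0},
  {"dx":0,"dy":0,"dz":-0.6,"wx":0,"wy":0,"wz":0},
  {"dx":-0.3,"dy":0.25,"dz":-0.4,"wx":0,"wy":0,"wz":0},
  {"dx":-0.5,"dy":0.42,"dz":0,"wx":0,"wy":0,"wz":0},
])

```text
time_s: 10.75
eef_pos: [581.0, -77.3, 150.3]
ee_rot: [0.001, 0.946, 0.325, 0.001]
force: [0.3, -0.8, -1.7]
grip_width: 0.175
grip_force: 49.0
```

Emit:
step_arm([
  {"dx":-0.8,"dy":0.67,"dz":0,"wx":0,"wy":0,"wz":0},
  {"dx":-0.8,"dy":0.67,"dz":0,"wx":0,"wy":0,"wz":0},
  {"dx":-0.8,"dy":0.67,"dz":0,"wx":0,"wy":0,"wz":0},
  {"dx":-0.8,"dy":0.67,"dz":0,"wx":0,"wy":0,"wz":0},
  {"dx":-0.8,"dy":0.67,"dz":0,"wx":0,"wy":0,"wz":0},
])

```text
time_s: 11.25
eef_pos: [552.0, -206.5, 148.0]
ee_rot: [-0.0, 0.946, 0.324, -0.001]
force: [0.0, 0.4, -0.6]
grip_width: 0.17
grip_force: 49.0
```

Emit:
step_arm([
  {"dx":-0.8,"dy":0.67,"dz":0,"wx":0,"wy":0,"wz":0},
  {"dx":-0.8,"dy":0.67,"dz":0,"wx":0,"wy":0,"wz":0},
  {"dx":-0.8,"dy":0.67,"dz":0,"wx":0,"wy":0,"wz":0},
  {"dx":-0.8,"dy":0.67,"dz":0,"wx":0,"wy":0,"wz":0},
  {"dx":-0.8,"dy":0.67,"dz":0,"wx":0,"wy":0,"wz":0},
])

```text
time_s: 11.75
eef_pos: [524.2, -333.9, 147.9]
ee_rot: [-0.001, 0.946, 0.324, -0.0]
force: [0.1, 0.0, -0.1]
grip_width: 0.172
grip_force: 49.0
```

Emit:
step_arm([
  {"dx":-0.6,"dy":0.5,"dz":0,"wx":0,"wy":0,"wz":0},
  {"dx":-0.36,"dy":0.31,"dz":0,"wx":0,"wy":0,"wz":0.5},
  {"dx":0,"dy":0,"dz":0,"wx":0,"wy":0,"wz":0.8},
  {"dx":0,"dy":0,"dz":0,"wx":0,"wy":0,"wz":1},
  {"dx":0,"dy":0,"dz":0,"wx":0,"wy":0,"wz":1},
])

```text
time_s: 12.25
eef_pos: [518.5, -363.2, 148.1]
ee_rot: [-0.0, 0.988, 0.155, -0.0]
force: [0.1, 0.4, -0.1]
grip_width: 0.171
grip_force: 49.0
```

Emit:
step_arm([
  {"dx":0,"dy":0,"dz":0,"wx":0,"wy":0,"wz":1},
  {"dx":0,"dy":0,"dz":0,"wx":0,"wy":0,"wz":1},
  {"dx":0,"dy":0,"dz":0,"wx":0,"wy":0,"wz":0.8},
  {"dx":0,"dy":0,"dz":0,"wx":0,"wy":0,"wz":0.47},
  {"dx":0,"dy":0,"dz":0,"wx":0,"wy":0,"wz":0},
])

```text
time_s: 12.75
eef_pos: [518.6, -363.0, 148.3]
ee_rot: [-0.0, 1.0, -0.014, -0.0]
force: [0.0, 0.2, -1.4]
grip_width: 0.174
grip_force: 49.0
```

```bash
python3 - <<'E'
from h import *
s=ctrl.sense(); print(s["eef_pos"],s["ee_rot"],s["grip_width"],s["grip_force"])
v=[]
for n in ("scene","wrist"):
    c=cap(n); v.append(c["frame"])
    for l in ("magnifier_lens","magnifier_grip","tray","tray_lane"): print(n,l,lm(n,c,l))
cv2.imwrite("pics/a3.png",cv2.resize(np.hstack(v),(800,300)))
print(ctrl.sense()["time_s"])
E
```

```text
[ 518.63639901 -362.99256294  148.25175821] [-3.28680286e-04  9.99906390e-01 -1.36733963e-02 -3.76333822e-04] 0.1741706287931887 49.048837423324585
scene magnifier_lens [(0.61, [579.2, -367.6, 134.2])]
scene magnifier_grip [(0.95, [516.0, -362.0, 126.2])]
scene tray [(0.65, [533.5, -385.8, 1.4]), (0.16, [651.9, -236.0, 2.3])]
scene tray_lane []
wrist magnifier_lens [(0.59, [578.1, -363.8, 129.9])]
wrist magnifier_grip [(0.63, [515.7, -362.3, 127.1])]
wrist tray []
wrist tray_lane []
13.25
```

View pics/a3.png

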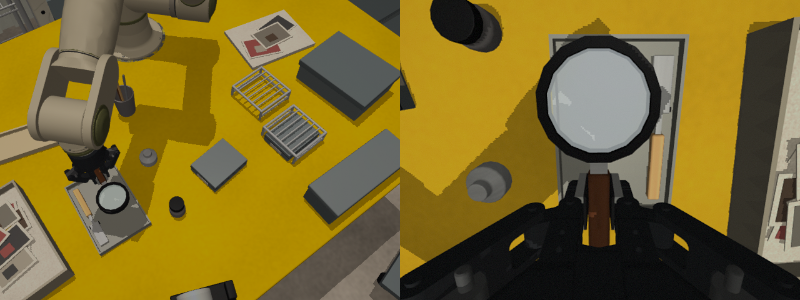

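The magnifier is held level over the tray's free lane. The lens is at the blade end and the spatula is parallel on the right of the wrist view. Next I'll lower it.

Emit:
step_arm([
  {"dx":0.03,"dy":0,"dz":0.6,"wx":0,"wy":0,"wz":0},
  {"dx":0,"dy":0,"dz":1,"wx":0,"wy":0,"wz":0},
  {"dx":0,"dy":0,"dz":1,"wx":0,"wy":0,"wz":0},
  {"dx":0,"dy":0,"dz":0.8,"wx":0,"wy":0,"wz":0},
  {"dx":0,"dy":0,"dz":0.5,"wx":0,"wy":0,"wz":0},
])

```text
time_s: 13.75
eef_pos: [519.3, -361.8, 48.6]
ee_rot: [-0.001, 1.0, -0.013, -0.001]
force: [-0.9, -0.0, -0.8]
grip_width: 0.168
grip_force: 49.0
```

Emit:
step_arm([
  {"dx":0,"dy":0,"dz":0.4,"wx":0,"wy":0,"wz":0},
  {"dx":0,"dy":0,"dz":0.2,"wx":0,"wy":0,"wz":0},
  {"dx":0,"dy":0,"dz":0.08,"wx":0,"wy":0,"wz":0},
  {"dx":0,"dy":0,"dz":0.04,"wx":0,"wy":0,"wz":0},
  {"dx":0,"dy":0,"dz":0,"wx":0,"wy":0,"wz":0},
])

```text
time_s: 14.25
eef_pos: [520.2, -362.8, 33.8]
ee_rot: [0.0, 1.0, -0.013, 0.0]
force: [-1.0, 0.6, -0.6]
grip_width: 0.174
grip_force: 49.0
```

Emit:
step_arm([
  {"dx":0,"dy":0,"dz":0.03,"wx":0,"wy":0,"wz":0},
  {"dx":0,"dy":0,"dz":0.02,"wx":0,"wy":0,"wz":0},
  {"dx":0,"dy":0,"dz":0,"wx":0,"wy":0,"wz":0},
])

```text
time_s: 14.55
eef_pos: [520.0, -362.6, 32.2]
ee_rot: [0.0, 1.0, -0.013, 0.0]
force: [-0.4, 0.6, -1.3]
grip_width: 0.17
grip_force: 49.0
```

Emit:
step_arm([
  {"dx":0,"dy":0,"dz":0.02,"wx":0,"wy":0,"wz":0},
  {"dx":0,"dy":0,"dz":0,"wx":0,"wy":0,"wz":0},
])

```text
time_s: 14.75
eef_pos: [520.0, -362.6, 31.9]
ee_rot: [0.0, 1.0, -0.013, 0.0]
force: [0.1, 1.2, 2.0]
grip_width: 0.174
grip_force: 49.3
```

Emit:
step_arm([
  {"dx":0,"dy":0,"dz":0,"wx":0,"wy":0,"wz":0},
  {"dx":0,"dy":0,"dz":0,"wx":0,"wy":0,"wz":0},
  {"dx":0,"dy":0,"dz":0,"wx":0,"wy":0,"wz":0},
  {"dx":0,"dy":0,"dz":0,"wx":0,"wy":0,"wz":0},
  {"dx":0,"dy":0,"dz":-0.3,"wx":0,"wy":0,"wz":0},
], fingers=42)

```text
time_s: 15.25
eef_pos: [519.6, -362.2, 38.4]
ee_rot: [-0.001, 1.0, -0.013, -0.001]
force: [0.4, 0.3, -0.4]
grip_width: 0.486
grip_force: 0.0
```

Emit:
step_arm([
  {"dx":0,"dy":0,"dz":-0.7,"wx":0,"wy":0,"wz":0},
  {"dx":0,"dy":0,"dz":-1,"wx":0,"wy":0,"wz":0},
  {"dx":0,"dy":0,"dz":-1,"wx":0,"wy":0,"wz":0},
  {"dx":0,"dy":0,"dz":-1,"wx":0,"wy":0,"wz":0},
  {"dx":0,"dy":0,"dz":-0.6,"wx":0,"wy":0,"wz":0},
])

```text
time_s: 15.75
eef_pos: [520.4, -362.9, 149.4]
ee_rot: [0.001, 1.0, -0.013, 0.001]
force: [-0.3, -0.3, -0.0]
grip_width: 0.495
grip_force: 0.0
```

```bash
python3 - <<'E'
from h import *
c=cap("wrist"); w=c["frame"]; print(ctrl.sense()["eef_pos"])
for l in ("magnifier_lens","magnifier_grip"): print("wrist",l,lm("wrist",c,l))
a=cv2.imread("pics/scene0.png")[100:270,360:530]; b=cv2.imread("pics/side0.png")[115:215,185:365]
o=np.zeros((600,800,3),np.uint8)
o[:340,:340]=cv2.resize(a,(340,340)); o[:250,345:795]=cv2.resize(b,(450,250)); o[345:585,:320]=cv2.resize(w,(320,240))
cv2.imwrite("pics/b4.png",o)
E
```

```text
[ 520.90567044 -363.42473327  151.34788031]
wrist magnifier_lens [(0.68, [577.6, -361.6, 16.2]), (0.49, [655.8, -234.0, -3.8])]
wrist magnifier_grip [(0.87, [515.6, -363.3, 11.1])]
```

View pics/b4.png

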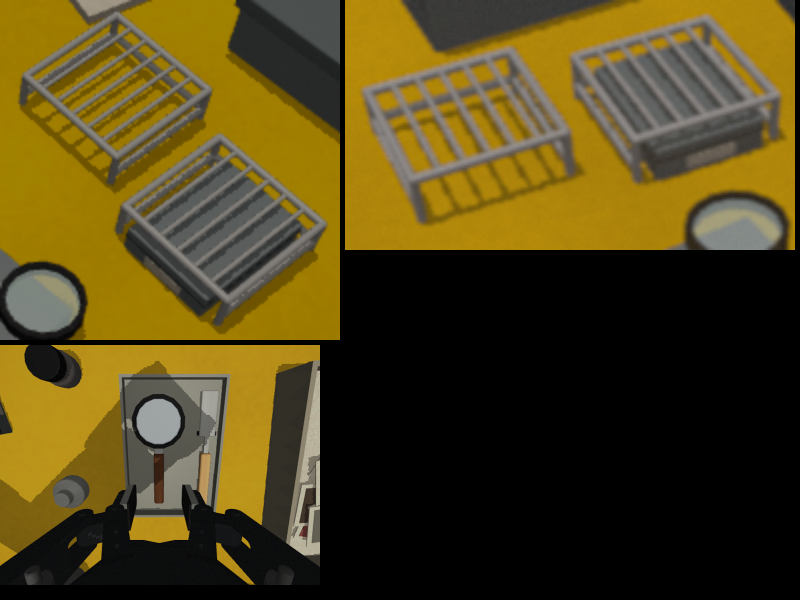

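The magnifier lies flat in the lane, parallel to the spatula, with the lens at the blade end. In the enlarged views I read the rack's top corners in scene pixels as (370,138.5), (419,107.5), (465.5,146) and (416.5,179). In side pixels they are (192,151), (253,135), (275,168) and (212,188).

```bash
python3 - <<'E'
from h import *
C={n:cap(n) for n in("scene","side")}
K={"scene":[(370,138.5),(419,107.5),(465.5,146),(416.5,179)],"side":[(192.2,151),(252.6,135),(275.4,168.2),(211.8,188.2)]}
for n in K:
    P=[ray(C[n],*k,48)[:2] for k in K[n]]; print(n,np.round(P,1).tolist(),np.mean(P,0).round(1),[round(float(np.linalg.norm(P[i]-P[(i+1)%4])),1) for i in range(4)],[np.round(np.degrees(np.arctan2(*(P[(i+1)%4]-P[i])[::-1])),1) for i in range(4)])
    print(lm(n,C[n],"rack"),lm(n,C[n],"photo_box"),lm(n,C[n],"magnifier"))
m=mask("scene","photo_box")[0]; print(fit([(C["scene"],m,np.zeros_like(m))],(611,-61),130,100,0,32,yaws=[1.6,1.75]))
s=ctrl.sense();print(s["eef_pos"],s["ee_rot"],s["time_s"])
E
```

```text
scene [[425.1, 125.7], [419.1, 257.8], [548.8, 266.0], [553.8, 136.2]] [486.7 196.4] [132.2, 130.0, 129.9, 129.1] [np.float64(92.6), np.float64(3.6), np.float64(-87.8), np.float64(-175.3)]
[(0.69, [483.6, 198.7, -0.8]), (0.56, [534.4, -383.1, -0.3])] [(0.83, [610.4, -59.8, 0.8])] [(0.81, [534.5, -362.6, 5.3])]
side [[413.4, 255.6], [546.3, 261.2], [555.3, 133.3], [423.6, 123.3]] [484.6 193.3] [133.1, 128.2, 132.0, 132.7] [np.float64(2.4), np.float64(-86.0), np.float64(-175.7), np.float64(94.4)]
[(0.22, [517.7, -361.8, 9.6])] [] [(0.89, [532.8, -359.9, 2.7])]
([605.0, -67.0, 1.6], np.float64(1.0))
[ 519.9058714  -362.51428127  146.1987829 ] [-1.83474924e-04  9.99911424e-01 -1.33068874e-02 -1.90712038e-04] 16.35
```

Emit:
step_arm([
  {"dx":0.5,"dy":-0.97,"dz":0,"wx":0,"wy":0,"wz":0},
  {"dx":0.5,"dy":-0.97,"dz":0,"wx":0,"wy":0,"wz":0},
  {"dx":0.5,"dy":-0.97,"dz":0,"wx":0,"wy":0,"wz":0},
  {"dx":0.5,"dy":-0.97,"dz":0,"wx":0,"wy":0,"wz":0},
  {"dx":0.5,"dy":-0.97,"dz":0,"wx":0,"wy":0,"wz":0},
], fingers=85)

```text
time_s: 16.85
eef_pos: [586.1, -242.0, 146.5]
ee_rot: [-0.0, 1.0, -0.013, -0.0]
force: [-1.5, -0.1, -0.4]
grip_width: 0.998
grip_force: 0.0
```

Emit:
step_arm([
  {"dx":0.5,"dy":-0.97,"dz":0,"wx":0,"wy":0,"wz":0},
  {"dx":0.5,"dy":-0.97,"dz":0,"wx":0,"wy":0,"wz":0},
  {"dx":0.5,"dy":-0.97,"dz":0,"wx":0,"wy":0,"wz":0},
  {"dx":0.5,"dy":-0.97,"dz":0,"wx":0,"wy":0,"wz":0},
  {"dx":0.5,"dy":-0.97,"dz":0,"wx":0,"wy":0,"wz":0},
])

```text
time_s: 17.35
eef_pos: [651.8, -122.4, 146.4]
ee_rot: [-0.0, 1.0, -0.013, -0.0]
force: [0.1, 0.5, 0.0]
grip_width: 0.994
grip_force: 0.0
```

Emit:
step_arm([
  {"dx":0.5,"dy":-0.97,"dz":0,"wx":0,"wy":0,"wz":0},
  {"dx":0.5,"dy":-0.97,"dz":0,"wx":0,"wy":0,"wz":0},
  {"dx":0.46,"dy":-1,"dz":0,"wx":0,"wy":0,"wz":0},
  {"dx":0,"dy":0,"dz":0,"wx":0,"wy":0,"wz":-0.8},
  {"dx":0,"dy":0,"dz":0,"wx":0,"wy":0,"wz":-0.8},
])

```text
time_s: 17.85
eef_pos: [690.0, -50.0, 146.1]
ee_rot: [-0.0, 0.997, 0.073, -0.0]
force: [0.1, -0.3, 0.1]
grip_width: 0.992
grip_force: 0.0
```

Emit:
step_arm([
  {"dx":0,"dy":0,"dz":0.5,"wx":0,"wy":0,"wz":0},
  {"dx":0,"dy":0,"dz":1,"wx":0,"wy":0,"wz":0},
  {"dx":0,"dy":0,"dz":1,"wx":0,"wy":0,"wz":0},
  {"dx":0,"dy":0,"dz":0.5,"wx":0,"wy":0,"wz":0},
  {"dx":0,"dy":0,"dz":0,"wx":0,"wy":0,"wz":0},
])

```text
time_s: 18.35
eef_pos: [688.8, -50.9, 69.1]
ee_rot: [-0.001, 0.998, 0.07, -0.002]
force: [-0.2, 0.6, 0.1]
grip_width: 0.996
grip_force: 0.0
```

Emit:
step_arm([
  {"dx":0,"dy":0,"dz":0.8,"wx":0,"wy":0,"wz":0},
  {"dx":0,"dy":0,"dz":0.7,"wx":0,"wy":0,"wz":0},
  {"dx":-0.2,"dy":0,"dz":0.35,"wx":0,"wy":0,"wz":0},
  {"dx":-0.3,"dy":0,"dz":0,"wx":0,"wy":0,"wz":0},
  {"dx":-0.2,"dy":0,"dz":0,"wx":0,"wy":0,"wz":0},
])

```text
time_s: 18.85
eef_pos: [672.0, -53.6, 25.9]
ee_rot: [0.0, 0.998, 0.07, 0.0]
force: [0.6, -0.1, -0.8]
grip_width: 0.996
grip_force: 0.0
```

Emit:
step_arm([
  {"dx":-0.3,"dy":0,"dz":0,"wx":0,"wy":0,"wz":0},
  {"dx":-0.4,"dy":0,"dz":0,"wx":0,"wy":0,"wz":0},
  {"dx":-0.4,"dy":0,"dz":0,"wx":0,"wy":0,"wz":0.1},
  {"dx":-0.4,"dy":0,"dz":0,"wx":0,"wy":0,"wz":0.1},
  {"dx":-0.4,"dy":0,"dz":0,"wx":0,"wy":0,"wz":0.1},
])

```text
time_s: 19.35
eef_pos: [625.5, -60.1, 26.5]
ee_rot: [0.0, 0.999, 0.054, 0.001]
force: [2.6, 0.1, -1.2]
grip_width: 0.993
grip_force: 1.6
```

```bash
python3 - <<'E'
from h import *
c=cap("scene"); cv2.imwrite("pics/s5.png",c["frame"]); s=ctrl.sense(); print(s["eef_pos"],s["ee_rot"],s["time_s"],s["force"])
print(lm("scene",c,"photo_box"))
m,p=mask("scene","photo_box"); print(p,m.sum(),fit([(c,m,np.zeros_like(m))],(580,-66),130,100,0,32,yaws=[1.6,1.7]))
E
```

```text
[624.13003246 -60.0970574   26.21952733] [1.88755618e-04 9.98532946e-01 5.41460775e-02 3.51095409e-04] 19.4 [-0.23639963 -0.31329578 -0.33896471]
[(0.59, [566.5, -70.2, -0.8])]
0.55 1859 ([553.124, -98.397, 2.45], np.float64(0.552))
```

View pics/s5.png

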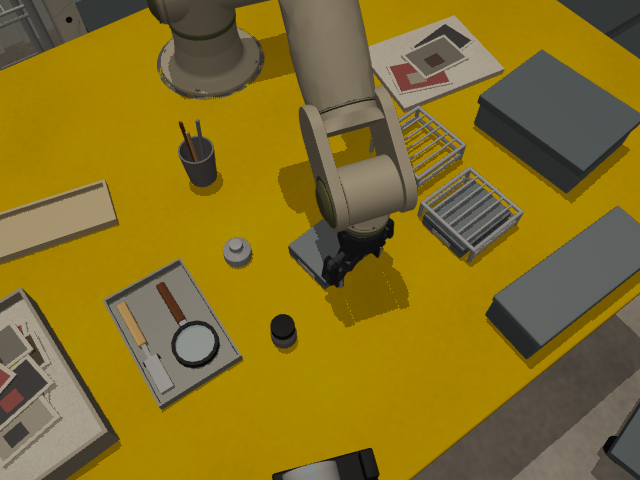

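The scene view shows the box being pushed squarely at about (325,250), with the arm hiding part of it. The magnifier is still lying parallel beside the spatula.

Emit:
step_arm([
  {"dx":-0.3,"dy":0,"dz":0,"wx":0,"wy":0,"wz":0.1},
  {"dx":-0.4,"dy":0,"dz":0,"wx":0,"wy":0,"wz":0.1},
  {"dx":-0.4,"dy":0,"dz":0,"wx":0,"wy":0,"wz":0.15},
  {"dx":-0.4,"dy":0,"dz":0,"wx":0,"wy":0,"wz":0.1},
  {"dx":-0.4,"dy":0,"dz":0,"wx":0,"wy":0,"wz":0},
])

```text
time_s: 20.0
eef_pos: [578.8, -64.1, 26.2]
ee_rot: [0.0, 1.0, 0.031, 0.002]
force: [5.1, 0.7, 1.7]
grip_width: 0.996
grip_force: 2.5
```

Emit:
step_arm([
  {"dx":-0.3,"dy":0,"dz":0,"wx":0,"wy":0,"wz":0},
  {"dx":-0.2,"dy":0,"dz":0,"wx":0,"wy":0,"wz":0},
  {"dx":-0.07,"dy":0,"dz":0,"wx":0,"wy":0,"wz":0},
  {"dx":0,"dy":0,"dz":0,"wx":0,"wy":0,"wz":0},
])

```text
time_s: 20.4
eef_pos: [564.4, -64.9, 26.0]
ee_rot: [0.0, 1.0, 0.031, 0.001]
force: [4.1, -0.5, 3.1]
grip_width: 0.998
grip_force: 2.0
```

Emit:
step_arm([
  {"dx":0.4,"dy":0,"dz":0,"wx":0,"wy":0,"wz":0},
  {"dx":0.6,"dy":0,"dz":0,"wx":0,"wy":0,"wz":0},
  {"dx":0,"dy":0,"dz":-0.5,"wx":0,"wy":0,"wz":0},
  {"dx":0,"dy":0.2,"dz":-1,"wx":0,"wy":0,"wz":0},
  {"dx":0,"dy":0.5,"dz":-1,"wx":0,"wy":0,"wz":0},
])

```text
time_s: 20.9
eef_pos: [588.8, -79.9, 88.5]
ee_rot: [-0.0, 0.999, 0.032, -0.001]
force: [-0.0, -0.2, 0.6]
grip_width: 0.997
grip_force: 0.0
```

Emit:
step_arm([
  {"dx":0,"dy":1,"dz":-1,"wx":0,"wy":0,"wz":0},
  {"dx":0,"dy":1,"dz":0,"wx":0,"wy":0,"wz":0},
  {"dx":-1,"dy":1,"dz":0,"wx":0,"wy":0,"wz":0},
  {"dx":-1,"dy":1,"dz":0,"wx":0,"wy":0,"wz":0},
  {"dx":0,"dy":0,"dz":0,"wx":0,"wy":0,"wz":-1},
])

```text
time_s: 21.4
eef_pos: [543.4, -185.9, 113.2]
ee_rot: [-0.0, 0.997, 0.082, -0.001]
force: [0.6, 0.8, -0.7]
grip_width: 0.993
grip_force: 0.0
```

Emit:
step_arm([
  {"dx":0,"dy":0,"dz":0,"wx":0,"wy":0,"wz":-1},
  {"dx":0,"dy":0,"dz":0,"wx":0,"wy":0,"wz":-1},
  {"dx":0,"dy":0,"dz":0,"wx":0,"wy":0,"wz":-1},
  {"dx":0,"dy":0,"dz":0,"wx":0,"wy":0,"wz":-1},
  {"dx":0,"dy":0,"dz":0,"wx":0,"wy":0,"wz":-1},
])

```text
time_s: 21.9
eef_pos: [545.4, -183.3, 113.2]
ee_rot: [-0.0, 0.94, 0.341, -0.0]
force: [-0.5, -0.8, 0.2]
grip_width: 0.994
grip_force: 0.0
```

Emit:
step_arm([
  {"dx":0,"dy":0,"dz":0,"wx":0,"wy":0,"wz":-1},
  {"dx":0,"dy":0,"dz":0,"wx":0,"wy":0,"wz":-1},
  {"dx":0,"dy":0,"dz":0,"wx":0,"wy":0,"wz":-1},
  {"dx":0,"dy":0,"dz":0,"wx":0,"wy":0,"wz":-1},
  {"dx":0,"dy":0,"dz":0,"wx":0,"wy":0,"wz":-1},
])

```text
time_s: 22.4
eef_pos: [545.4, -183.3, 113.2]
ee_rot: [-0.001, 0.82, 0.572, -0.0]
force: [0.3, 0.8, 0.1]
grip_width: 0.999
grip_force: 0.0
```

Emit:
step_arm([
  {"dx":0,"dy":0,"dz":0,"wx":0,"wy":0,"wz":-1},
  {"dx":0,"dy":0,"dz":0,"wx":0,"wy":0,"wz":-1},
  {"dx":0,"dy":0,"dz":0,"wx":0,"wy":0,"wz":-1},
  {"dx":0,"dy":0,"dz":0,"wx":0,"wy":0,"wz":-1},
  {"dx":0,"dy":0,"dz":0,"wx":0,"wy":0,"wz":0},
])

```text
time_s: 22.9
eef_pos: [545.5, -183.3, 113.1]
ee_rot: [-0.0, 0.684, 0.729, -0.0]
force: [0.2, 0.2, 0.1]
grip_width: 0.995
grip_force: 0.0
```

```bash
python3 - <<'E'
from h import *
import pickle
D={}
for n in("scene","wrist"):
    c=cap(n); D[n]=c; print(n,lm(n,c,"photo_box"),lm(n,c,"rack"),lm(n,c,"rack_mouth"))
    m,p=mask(n,"photo_box"); D[n+"m"]=m
    print(p,m.sum(),fit([(c,m,np.zeros_like(m))],(502,-73),130,100,0,32,yaws=[1.55,1.7]))
pickle.dump(D,open("d.pkl","wb")); s=ctrl.sense(); print(s["eef_pos"],s["ee_rot"],s["time_s"])
cv2.imwrite("pics/a6.png",cv2.resize(np.hstack([D["scene"]["frame"],D["wrist"]["frame"]])[:, :],(800,300)))
cv2.imwrite("pics/w6.png",D["wrist"]["frame"])
E
```

```text
scene [] [(0.95, [482.2, 198.6, -0.2]), (0.32, [505.5, -69.1, -0.1])] []
0.69 3183 ([502.548, -64.634, 1.629], np.float64(0.213))
wrist [(0.75, [506.3, -69.9, -2.7])] [] []
0.89 31389 ([504.27, -69.636, 1.631], np.float64(0.02))
[ 546.23874533 -183.52767533  112.80541459] [-2.74363380e-05  6.84836026e-01  7.28697205e-01 -1.78646156e-05] 23.4
```

View pics/w6.png

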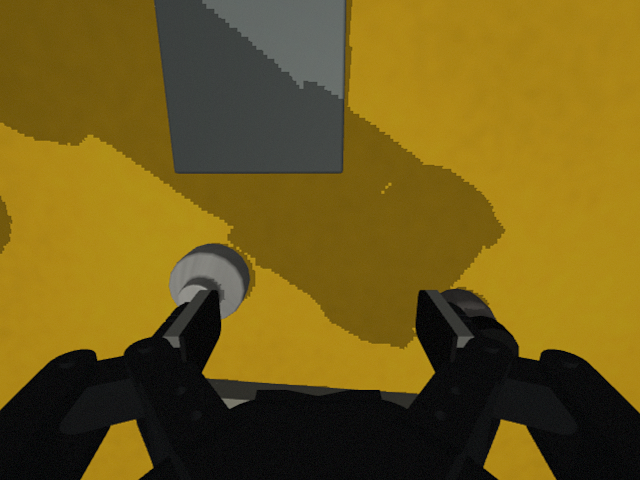

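The wrist view shows the box's near edge from (175,173) to (342,172), square to the tool. The fit gives (504.5,-69.5), yaw 93.5°, within 3 mm of the rack axis. I'll push from the near end, with a look before the mouth.

Emit:
step_arm([
  {"dx":0.7,"dy":-0.7,"dz":0,"wx":0,"wy":0,"wz":0},
  {"dx":0.72,"dy":-0.69,"dz":0.4,"wx":0,"wy":0,"wz":0},
  {"dx":0,"dy":0,"dz":0.9,"wx":0,"wy":0,"wz":0},
  {"dx":0,"dy":0,"dz":0.9,"wx":0,"wy":0,"wz":0},
  {"dx":0,"dy":0,"dz":0.7,"wx":0,"wy":0,"wz":0},
])

```text
time_s: 23.9
eef_pos: [509.1, -150.1, 39.3]
ee_rot: [-0.0, 0.685, 0.729, -0.0]
force: [-0.1, -0.2, -0.2]
grip_width: 0.993
grip_force: 0.0
```

Emit:
step_arm([
  {"dx":0,"dy":0,"dz":0.58,"wx":0,"wy":0,"wz":0},
  {"dx":0,"dy":0,"dz":0,"wx":0,"wy":0,"wz":0},
  {"dx":0.15,"dy":0,"dz":0,"wx":0,"wy":0,"wz":0},
  {"dx":0.2,"dy":0,"dz":0,"wx":0,"wy":0,"wz":0},
  {"dx":0.3,"dy":0,"dz":0,"wx":0,"wy":0,"wz":0},
])

```text
time_s: 24.4
eef_pos: [508.9, -134.3, 26.7]
ee_rot: [0.001, 0.685, 0.729, 0.0]
force: [0.0, -4.7, -0.1]
grip_width: 0.993
grip_force: 2.2
```

Emit:
step_arm([
  {"dx":0.4,"dy":-0.01,"dz":0,"wx":0,"wy":0,"wz":0},
  {"dx":0.4,"dy":-0.01,"dz":0,"wx":0,"wy":0,"wz":0},
  {"dx":0.4,"dy":-0.01,"dz":0,"wx":0,"wy":0,"wz":0},
  {"dx":0.4,"dy":-0.01,"dz":0,"wx":0,"wy":0,"wz":0},
  {"dx":0.4,"dy":-0.01,"dz":0,"wx":0,"wy":0,"wz":0},
])

```text
time_s: 24.9
eef_pos: [504.5, -83.8, 26.7]
ee_rot: [0.001, 0.685, 0.729, 0.0]
force: [0.7, -6.0, 2.1]
grip_width: 0.995
grip_force: 2.7
```

Emit:
step_arm([
  {"dx":0.4,"dy":-0.01,"dz":0,"wx":0,"wy":0,"wz":0},
  {"dx":0.4,"dy":-0.01,"dz":0,"wx":0,"wy":0,"wz":0},
  {"dx":0.4,"dy":-0.01,"dz":0,"wx":0,"wy":0,"wz":0},
  {"dx":0.3,"dy":0,"dz":0,"wx":0,"wy":0,"wz":0},
  {"dx":0.2,"dy":0,"dz":0,"wx":0,"wy":0,"wz":0},
])

```text
time_s: 25.4
eef_pos: [501.0, -41.4, 26.6]
ee_rot: [0.001, 0.684, 0.729, 0.0]
force: [0.1, -7.7, 3.2]
grip_width: 0.996
grip_force: 3.1
```

```bash
python3 - <<'E'
from h import *
s=ctrl.sense(); print(s["eef_pos"],s["ee_rot"],s["time_s"])
v=[]
for n in("side","wrist"):
    c=cap(n); v.append(c["frame"]); print(n,lm(n,c,"photo_box"),lm(n,c,"rack"),lm(n,c,"rack_mouth"))
cv2.imwrite("pics/a7.png",cv2.resize(np.vstack([v[0][60:260,80:400],v[1][:200,160:480]]),(640,600)*1 if False else (480,600)))
E
```

```text
[501.0332622  -41.39269678  26.622593  ] [1.06550886e-03 6.84399282e-01 7.29106608e-01 2.02550272e-04] 25.4
side [(0.82, [496.3, 37.1, -0.3])] [(0.73, [519.8, -359.5, 8.8]), (0.71, [652.3, -236.9, -0.4])] []
wrist [(0.81, [496.6, 33.1, -0.1])] [] []
```

View pics/a7.png

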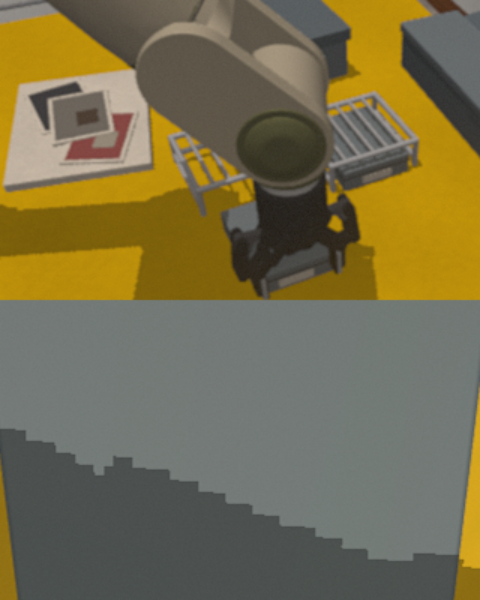

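The side view shows the box aligned in front of the rack mouth. The landmarks put it at (496.5,35), within 2 mm of the rack axis. I'll go on pushing.

Emit:
step_arm([
  {"dx":0.3,"dy":0,"dz":0,"wx":0,"wy":0,"wz":0},
  {"dx":0.4,"dy":0,"dz":0,"wx":0,"wy":0,"wz":0},
  {"dx":0.4,"dy":0,"dz":0,"wx":0,"wy":0,"wz":0},
  {"dx":0.3,"dy":0,"dz":0,"wx":0,"wy":0,"wz":0},
  {"dx":0.2,"dy":0,"dz":0,"wx":0,"wy":0,"wz":0},
])

```text
time_s: 26.3
eef_pos: [497.9, -1.0, 25.8]
ee_rot: [-0.0, 0.684, 0.729, -0.0]
force: [0.9, -3.9, -0.9]
grip_width: 0.996
grip_force: 1.6
```

Emit:
step_arm([
  {"dx":0.3,"dy":0,"dz":0,"wx":0,"wy":0,"wz":0},
  {"dx":0.4,"dy":0,"dz":0,"wx":0,"wy":0,"wz":0},
  {"dx":0.4,"dy":0,"dz":0,"wx":0,"wy":0,"wz":0},
  {"dx":0.4,"dy":0,"dz":0,"wx":0,"wy":0,"wz":0},
  {"dx":0.4,"dy":0,"dz":0,"wx":0,"wy":0,"wz":0},
])

```text
time_s: 26.8
eef_pos: [495.0, 46.4, 25.8]
ee_rot: [-0.0, 0.685, 0.729, -0.0]
force: [0.0, -3.4, -1.4]
grip_width: 0.996
grip_force: 1.6
```

Emit:
step_arm([
  {"dx":0.4,"dy":0,"dz":0,"wx":0,"wy":0,"wz":0},
  {"dx":0.4,"dy":0,"dz":0,"wx":0,"wy":0,"wz":0},
  {"dx":0.4,"dy":0,"dz":0,"wx":0,"wy":0,"wz":0},
  {"dx":0.3,"dy":0,"dz":0,"wx":0,"wy":0,"wz":0},
  {"dx":0.2,"dy":0,"dz":0,"wx":0,"wy":0,"wz":0},
])

```text
time_s: 27.3
eef_pos: [492.4, 88.6, 25.8]
ee_rot: [-0.0, 0.685, 0.729, -0.0]
force: [0.8, -3.4, -1.4]
grip_width: 0.996
grip_force: 1.6
```

Emit:
step_arm([
  {"dx":0.2,"dy":0,"dz":0,"wx":0,"wy":0,"wz":0},
  {"dx":0.2,"dy":0,"dz":0,"wx":0,"wy":0,"wz":0},
  {"dx":0.15,"dy":0,"dz":0,"wx":0,"wy":0,"wz":0},
  {"dx":0.1,"dy":0,"dz":0,"wx":0,"wy":0,"wz":0},
  {"dx":0.06,"dy":0,"dz":0,"wx":0,"wy":0,"wz":0},
])

```text
time_s: 27.8
eef_pos: [491.3, 105.7, 25.8]
ee_rot: [-0.0, 0.685, 0.729, -0.0]
force: [-0.1, -3.7, -0.8]
grip_width: 0.993
grip_force: 1.6
```

Emit:
step_arm([
  {"dx":0.08,"dy":0,"dz":0,"wx":0,"wy":0,"wz":0},
  {"dx":0.06,"dy":0,"dz":0,"wx":0,"wy":0,"wz":0},
])

```text
time_s: 28.0
eef_pos: [491.1, 109.1, 25.8]
ee_rot: [-0.0, 0.685, 0.729, -0.0]
force: [-0.4, -3.5, -1.4]
grip_width: 0.995
grip_force: 1.5
```

Emit:
step_arm([
  {"dx":0.06,"dy":0,"dz":0,"wx":0,"wy":0,"wz":0},
  {"dx":0.04,"dy":0,"dz":0,"wx":0,"wy":0,"wz":0},
])

```text
time_s: 28.2
eef_pos: [490.9, 111.7, 25.8]
ee_rot: [-0.0, 0.685, 0.729, -0.0]
force: [0.2, -3.6, -0.8]
grip_width: 0.994
grip_force: 1.5
```

Emit:
step_arm([
  {"dx":0.05,"dy":0,"dz":0,"wx":0,"wy":0,"wz":0},
  {"dx":0.04,"dy":0,"dz":0,"wx":0,"wy":0,"wz":0},
])

```text
time_s: 28.4
eef_pos: [490.8, 113.9, 25.8]
ee_rot: [-0.0, 0.685, 0.729, -0.0]
force: [0.4, -2.6, -1.2]
grip_width: 0.995
grip_force: 1.5
```

Emit:
step_arm([
  {"dx":0.04,"dy":0,"dz":0,"wx":0,"wy":0,"wz":0},
  {"dx":0.04,"dy":0,"dz":0,"wx":0,"wy":0,"wz":0},
])

```text
time_s: 28.6
eef_pos: [490.7, 115.9, 25.8]
ee_rot: [-0.0, 0.685, 0.729, -0.0]
force: [0.9, -2.9, -1.7]
grip_width: 0.995
grip_force: 1.5
```

Emit:
step_arm([
  {"dx":0.04,"dy":0,"dz":0,"wx":0,"wy":0,"wz":0},
  {"dx":0.02,"dy":0,"dz":0,"wx":0,"wy":0,"wz":0},
])

```text
time_s: 28.8
eef_pos: [490.6, 117.4, 25.8]
ee_rot: [-0.0, 0.685, 0.729, -0.0]
force: [-1.1, -2.8, -2.3]
grip_width: 0.995
grip_force: 1.4
```

Emit:
step_arm([
  {"dx":0.04,"dy":0,"dz":0,"wx":0,"wy":0,"wz":0},
  {"dx":0.02,"dy":0,"dz":0,"wx":0,"wy":0,"wz":0},
])

```text
time_s: 29.0
eef_pos: [490.7, 118.4, 25.8]
ee_rot: [0.0, 0.684, 0.729, -0.0]
force: [0.8, -8.6, -1.5]
grip_width: 0.997
grip_force: 4.7
```

Emit:
step_arm([
  {"dx":0.04,"dy":0,"dz":0,"wx":0,"wy":0,"wz":0},
  {"dx":0.02,"dy":0,"dz":0,"wx":0,"wy":0,"wz":0},
])

```text
time_s: 29.2
eef_pos: [491.0, 118.7, 25.9]
ee_rot: [0.001, 0.684, 0.73, -0.001]
force: [2.1, -19.8, -1.5]
grip_width: 0.993
grip_force: 9.9
```

Emit:
step_arm([
  {"dx":0.04,"dy":0,"dz":0,"wx":0,"wy":0,"wz":0},
  {"dx":0.02,"dy":0,"dz":0,"wx":0,"wy":0,"wz":0},
])

```text
time_s: 29.4
eef_pos: [491.2, 118.8, 26.0]
ee_rot: [0.002, 0.684, 0.73, -0.002]
force: [2.5, -29.9, 0.1]
grip_width: 0.995
grip_force: 15.3
```

The force rose to 30 N at y≈118.5, so the box is against the back rail. Next I'll back off, rise, and check.

Emit:
step_arm([
  {"dx":-0.1,"dy":0,"dz":0,"wx":0,"wy":0,"wz":0},
  {"dx":-0.2,"dy":0,"dz":0,"wx":0,"wy":0,"wz":0},
  {"dx":-0.6,"dy":0,"dz":0,"wx":0,"wy":0,"wz":0},
  {"dx":-1,"dy":0,"dz":0,"wx":0,"wy":0,"wz":0},
  {"dx":-1,"dy":0,"dz":-0.5,"wx":0,"wy":0,"wz":0},
])

```text
time_s: 29.9
eef_pos: [494.1, 49.2, 37.5]
ee_rot: [-0.001, 0.684, 0.729, -0.0]
force: [0.1, -0.1, -0.1]
grip_width: 0.999
grip_force: 0.0
```

Emit:
step_arm([
  {"dx":-1,"dy":0,"dz":-1,"wx":0,"wy":0,"wz":0},
  {"dx":-1,"dy":0,"dz":-1,"wx":0,"wy":0,"wz":0},
  {"dx":0,"dy":0,"dz":-1,"wx":0,"wy":0,"wz":0},
  {"dx":0,"dy":0,"dz":-1,"wx":0,"wy":0,"wz":0},
  {"dx":0,"dy":0,"dz":-1,"wx":0,"wy":0,"wz":0},
])

```text
time_s: 30.4
eef_pos: [497.9, -0.3, 164.5]
ee_rot: [-0.0, 0.685, 0.729, 0.0]
force: [1.0, -0.2, -0.9]
grip_width: 0.997
grip_force: 0.0
```

```bash
python3 - <<'E'
from h import *
s=ctrl.sense(); print(s["eef_pos"],s["time_s"],s["force"])
o=[]
for n in("scene","wrist"):
    c=cap(n); o.append(c["frame"])
    for l in("photo_box","rack","magnifier","paperweight","film_can"): print(n,l,lm(n,c,l))
cv2.imwrite("pics/a8.png",cv2.resize(np.vstack([o[0][90:390,90:540],o[1][0:300,95:545]]),(800,1066))[:,:][:1066] if False else np.hstack([cv2.resize(o[0][80:420,90:540],(400,302)),cv2.resize(o[1],(400,302))]))
E
```

```text
[ 4.97870382e+02 -3.01651464e-01  1.64489945e+02] 30.4 [ 1.04555483 -0.18042924 -0.85680987]
scene photo_box [(0.78, [488.6, 194.2, 0.2])]
scene rack [(0.74, [486.0, 197.1, -0.7])]
scene magnifier [(0.66, [533.5, -360.4, 6.1])]
scene paperweight [(0.6, [471.1, -219.1, 1.5])]
scene film_can [(0.74, [653.1, -237.3, -0.5]), (0.56, [534.3, -359.1, 3.9])]
wrist photo_box []
wrist rack []
wrist magnifier []
wrist paperweight []
wrist film_can []
```

View pics/a8.png

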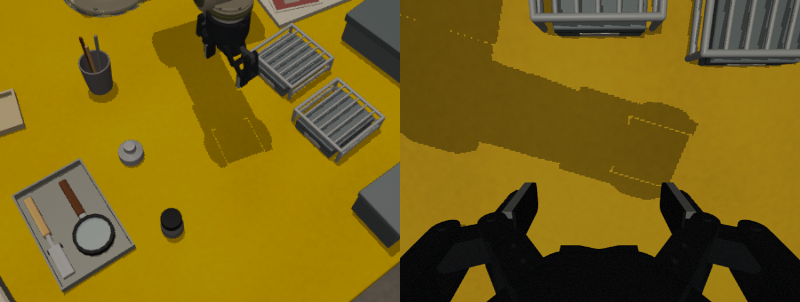

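The picture shows the box inside the rack, square with its front edge level with the mouth. The magnifier is beside the spatula, and the paperweight and film can haven't moved. I'm handing in the job.

```bash
python3 -c "
from rig import finish_job; print(finish_job())"
```

```text
the job is handed in; nothing more can be done
None
```

I handed the job in at about 30 s on the robot's clock: the magnifier lies flat beside the spatula with its lens at the blade end, the box is pushed square against the rack's back rail, and the paperweight and film can weren't touched.

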